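# Run the glaze-test carrier round the bent guide rail into its bay

### The job

Stand the wooden glaze-test carrier in the flared mouth of the bent guide rail, then slide it along between the rail's walls, round the corner and into the bay, until it has pushed the stop bar fully back, and let go of it. Keep it down on the board all the way once it is between the walls, feel your way gently so that it never bears on the rail with more than about 15 N, and leave the other things where they are.

Things in the scene. Friction and masses are not known exactly. Their poses are not given: they have to be found in the camera images.
- board: Grey laminate board 320 x 280 x 12 mm fixed on the table, its top 12 mm above it. Origin: underside, at the nominal bend centre; the board spans x -150..170, y -135..145 mm from there. Channel's nominal centreline in board axes (mm): mouth (90,130), straight along -y to (90,0), quarter circle of radius 90 about the origin to (0,-90), straight along -x to the bay (-80,-90).
- clamp: Bent aluminium guide rail, its dark clamp blocks and stop bar. Pose: that of the fixed clamp blocks only, on the board's top above the board's origin, same axes. The rail (two walls 8 thick, 15 high, 60 mm apart) is clamped in slots, parallel but up to 7 mm off nominal in board x and, independently, y: find it by feel or sight. Over 18 N from the carrier bends it.
- mouth (a point): Point on the board's top in the rail's flared mouth, nominal centreline, (90,110) mm in board axes. The walls flare evenly from 60 mm apart at y 62 to 120 mm apart at y 130; here they are 102 mm apart, so the 56 mm carrier fits whatever the rail's offset. The channel is open above and its floor is the board.
- corner (a point): Point on the board's top face in the middle of the bend on the nominal centreline, 90 mm from the board's origin at -45 degrees.
- bay (a point): Point on the board's top at (-80,-90) mm in board axes: the carrier's centre when fully home, if the rail sits at nominal (else shifted with the rail).
- stop (a joint): Travel of the sliding steel stop bar across the channel in the bay, m: 0 as found, 0.015 fully back, where it comes up solid. Slides along board -x with about 3.5 N of friction, stays where left. As found (rail at nominal) its face is at board x -93 mm: it meets the carrier when the carrier's centre is at x -65.
- carrier: Glaze-test carrier: round pale wooden puck, diameter 56, 18 mm thick, six small white discs (3 mm high) on its top, and an upright round post in the middle, diameter 16 mm, its top 62 mm above the underside. Mass 0.2 to 0.4 kg. Origin: centre of the underside, z up. Starts on the table to the left (+y) of the board.
- cup: Small terracotta cup, 52 mm wide and 48 mm high, standing on the board inside the bend; origin at the centre of its underside. To be left alone.
- dish: White ceramic dish, 100 mm wide, 35 mm high, on the table; origin under its centre. To be left alone.
- glaze_jar: White jar, 60 mm wide, 75 mm high, on the table; origin under its centre. To be left alone.
- kiln_prop: Pale upright kiln prop, 32 mm wide, 60 mm high, on the table; origin under its centre. To be left alone.
- rolling_pin: Wooden rolling pin, 264 mm long, 44 mm thick, lying on the table; origin under its middle. To be left alone.
Things that resemble listed ones, but are neither listed nor needed, are in the scene too. Leave any green look-alike of the carrier alone.

How it is judged:
By the outcome, as a careful person would: the job done as asked, in the order asked, and still so for the second after the job is handed in, with the robot touching nothing.
It also fails if it takes over 72 s, if anything falls off the work surface, if the arm or the gripper's body presses on something with over 40 N, if the wrist force passes 120 N, or if a joint passes its speed limit or range.

### The arm

A 6-joint arm with a two-finger parallel gripper is mounted at the origin on the work surface. World frame = base frame: x ahead of the robot, y to its left, z up, the work surface at z = 0. Lengths are in mm, angles in rad, forces in N, time in s.
With the tool pointing down it reaches from about 300 to 775 mm from the base axis. Payload 14.6 kg.
Tool frame: the origin (TCP) lies at the very end of the fingers, on their centre line; the grasp point (between the pads) lies 19 mm behind it; z points along the fingers, y is the line along which they close (so a half turn about z gives the same grasp; the last joint's range is limited). The gripper opens to 94 mm and grips with 3 to 60 N. Pads are 16 mm wide; open, the fingers measure 119 mm over their backs; the gripper's body (75 mm by 177 mm) begins 78 mm behind the grasp point.
Start: joints at [-1.404, 0.3, 1.521, -0, 1.321, -0.067], TCP at [127.415, -535.028, 205.446] pointing down, gripper open.
Joint ranges: [-3.03, 3.03], [-0.79, 2.21], [0.23, 2.52], [-1.04, 4.18], [0, 3.07], [-2.55, 2.55]. Speed limits (rad/s): [2.22, 2.22, 2.57, 3.14, 3.14, 3.14].

### API

Orientations are given as [roll, pitch, yaw] about the fixed x, y, z axes, in that order (R = Rz(yaw) Ry(pitch) Rx(roll)).
In Python, from cell import manip, camera, get_calibration gives the robot as it stands.
- The arm moves only by the tool arm_command, never from a script. Its argument "targets" is a list of rows, each an object of numbers: "hand": the opening, from -1 (shut) to 1 (fully open), so that 0 is half open; "x", "y", "z": the shift along the tool's x, y, z in m; "yaw": the turn about the tool's z in rad. In form: [{"hand": .., "x": .., "y": .., "z": .., "yaw": ..}, ...]. A call has 1 to 10 rows; each row shifts and turns the commanded pose from where the row before left it, along the tool's axes as they then stand; what a row does not reach is not made up. A row lasts 1/10 s, in which the tool goes at most 50 mm and 8.59 degrees, less where a joint would pass 70% of its speed; a pose out of reach is approached as far as the arm can. A call is refused whole if a number of a shift passes 0.05 or a number of a turn 0.15, either way. A call with a gripper value outside its range is refused whole. The fingers move at their own pace and stop on an object; "newtons" is the grip in N (left out, the last holds). Time passes only in rows, so rows that do not move let the fingers close. It gives the time, the measured TCP pose, the force, the opening and the grip force at its end, in the units of the state.
- manip.read_state(): the state, without advancing time (a new reading comes with each control period).
- camera(name): name is "scene" or "side" or "wrist"; returns the picture (384x512x3 uint8, red, green, blue); there is no depth.
- get_calibration(name): a dict with "K" (3x3 intrinsics, pixels), "cam_to_world" (4x4, takes a point from camera to world coordinates). Camera axes: x right, y up, looking along -z (the intrinsics and any distortion apply to the point x, -y, -z); pixel columns grow to the right and rows downward; lengths in mm; the calibration is good to about 2 mm. A picture is of the moment at which its call begins: read the wrist's pose just before it. get_calibration takes no time and is no camera call; for the wrist camera it gives the pose at the moment of the call.
- manip.sign_off(): hands the job in; it is judged then, once.
The state is a dict: "clock": time; "joints": joint angles; "qd": joint speeds; "effort": joint torques, N m; "eef_pos": TCP position; "eef_rot": TCP orientation; "wrist_force": force on the tool from outside, world axes, zero at the start; "moment": the same for the moment, N m; "finger_gap": finger opening in mm; "finger_force": force on a finger pad.
Only numpy, scipy, OpenCV 4.12 (cv2) and the standard library are available. Lean on these libraries where they do the work, as an engineer would, in place of code of your own. Each camera call takes 0.05 s, during which the arm holds its last target. There are 200 camera calls.

## Working session

There is one attempt and no reset: what is moved stays moved. The work goes in short steps, Python scripts to look and compute and a tool call to move; the robot and the scene stay as the last step left them, time stands still between calls to the robot, and variables do not carry over. Pictures are saved under pics/ and viewed, at most 10 in all, crops included, and the job is handed in when it is done.

Besides the shell and the picture viewer there is one more tool, called after ">>>" as name([rows], argument=value, ...), one row to a line, values as JSON. arm_command: Moves the arm, as the interface text tells. Its arguments: {"type":"object","properties":{"targets":{"type":"array"},"newtons":{"type":"number"}},"required":["targets"]}

```bash
mkdir -p pics; python3 - <<'E'
from cell import manip,camera,get_calibration
import cv2,numpy as np
for n in("scene","side"):
    im=camera(n);cv2.imwrite(f"pics/{n}0.png",im[:,:,::-1]);c=get_calibration(n);print(n,np.round(c["K"],1).tolist(),np.round(c["cam_to_world"],3).tolist(),c.keys())
print(manip.read_state())
E
```

```text
scene [[421.5, 0.0, 252.2], [0.0, 421.5, 191.8], [0.0, 0.0, 1.0]] [[0.412, -0.753, 0.512, 1071.762], [0.911, 0.343, -0.228, -226.01], [-0.004, 0.561, 0.828, 949.426], [0.0, 0.0, 0.0, 1.0]] dict_keys(['K', 'cam_to_world'])
side [[415.1, 0.0, 255.3], [0.0, 415.1, 195.4], [0.0, 0.0, 1.0]] [[-0.85, 0.301, -0.432, 58.7], [-0.527, -0.471, 0.708, 790.157], [0.01, 0.829, 0.559, 662.243], [0.0, 0.0, 0.0, 1.0]] dict_keys(['K', 'cam_to_world'])
{'clock': 0.1, 'joints': array([-1.40358992e+00,  3.00383994e-01,  1.52155562e+00, -3.75259681e-05,
        1.32068100e+00, -6.65879799e-02]), 'qd': array([ 0.00012247,  0.00033565, -0.00067514,  0.00076008,  0.00032679,
       -0.0001303 ]), 'effort': array([ 1.02365553e-03, -5.32646406e+01, -3.53282690e+01,  7.08797760e-02,
        2.34999123e-02, -4.68025814e-05]), 'eef_pos': array([ 127.37154368, -534.79465209,  204.94487737]), 'eef_rot': array([-3.14056455e+00, -3.21311040e-05,  2.33803678e-01]), 'wrist_force': array([ 0.34567011, -0.07701305, -0.69543714]), 'moment': array([ 0.01819081, -0.01019067, -0.00560876]), 'finger_force': 0.0, 'finger_gap': 94.2669790438453}
```

View pics/scene0.png

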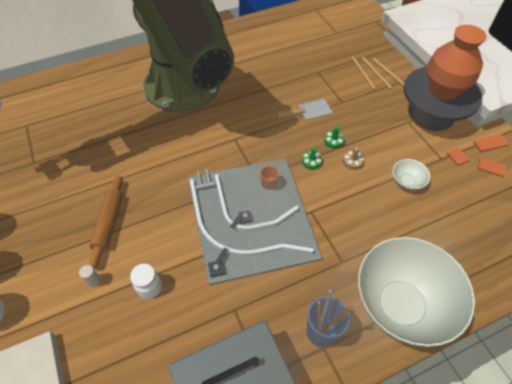

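View pics/side0.png

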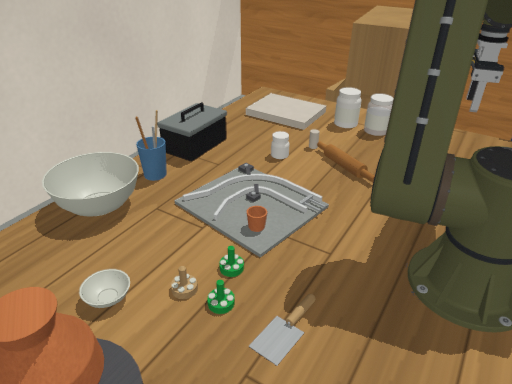

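The scene shows three similar pucks. The greens are at (312,158) and (334,138), and a pale wooden one is at (354,158) in the scene view and (183,285) in the side view. The pale wooden one is the carrier. The board is around (255,220) with its mouth on the right, near (305,230). Next I'll confirm this in an enlarged crop and measure.

```bash
cat > h.py <<'E'
from cell import manip,camera,get_calibration
import cv2,numpy as np
def cast(name,uv,z,cal=None):
    c=cal or get_calibration(name);K=np.array(c["K"]);M=np.array(c["cam_to_world"])
    uv=np.atleast_2d(np.float64(uv))
    d=np.c_[(uv[:,0]-K[0,2])/K[0,0],-(uv[:,1]-K[1,2])/K[1,1],-np.ones(len(uv))]@M[:3,:3].T
    o=M[:3,3];return (o+d*((z-o[2])/d[:,2])[:,None])[:,:2]
def proj(name,P,cal=None):
    c=cal or get_calibration(name);K=np.array(c["K"]);M=np.array(c["cam_to_world"])
    q=(np.atleast_2d(P)-M[:3,3])@M[:3,:3];return np.c_[K[0,2]+K[0,0]*q[:,0]/-q[:,2],K[1,2]-K[1,1]*q[:,1]/-q[:,2]]
E
python3 - <<'E'
from h import *
for n,box in(("scene",(180,125,380,285)),("side",(150,155,350,320))):
    im=cv2.imread(f"pics/{n}0.png");x0,y0,x1,y1=box
    c=im[y0:y1,x0:x1];hsv=cv2.cvtColor(c,cv2.COLOR_BGR2HSV)
    m=((hsv[...,1]<45)&(hsv[...,2]>60)).astype(np.uint8)
    m=cv2.morphologyEx(m,cv2.MORPH_CLOSE,np.ones((9,9)))
    cs,_=cv2.findContours(m,0,2);b=max(cs,key=cv2.contourArea)
    h=cv2.convexHull(b);p=h
    for e in np.linspace(2,20,40):
        p=cv2.approxPolyDP(h,e,True)
        if len(p)<=4:break
    p=p[:,0]+[x0,y0];w=cast(n,p,12)
    print(n,p.tolist(),np.round(w).tolist(),"sides",np.round(np.linalg.norm(w-np.roll(w,-1,0),axis=1)).tolist())
a=cv2.imread("pics/scene0.png")[125:285,180:380];b=cv2.imread("pics/side0.png")[155:320,150:350]
cv2.imwrite("pics/crop1.png",np.vstack([cv2.resize(a,(740,592),interpolation=2)]))
cv2.imwrite("pics/crop2.png",cv2.resize(b,(720,594),interpolation=2))
E
```

```text
scene [[285, 159], [321, 258], [208, 284], [189, 177]] [[428.0, 163.0], [738.0, 104.0], [686.0, -169.0], [375.0, -106.0]] sides [315.0, 278.0, 318.0, 274.0]
side [[175, 200], [246, 163], [328, 204], [259, 256]] [[735.0, 105.0], [683.0, -173.0], [372.0, -104.0], [423.0, 175.0]] sides [283.0, 318.0, 283.0, 320.0]
```

View pics/crop1.png

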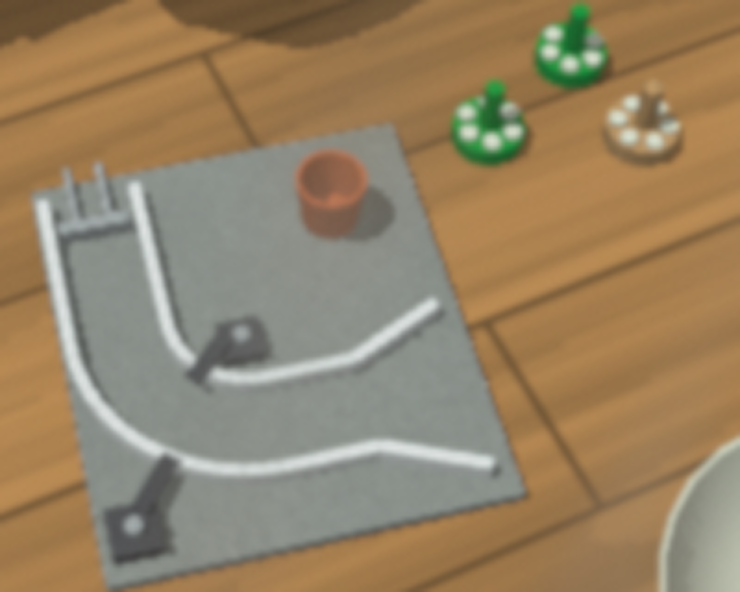

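View pics/crop2.png

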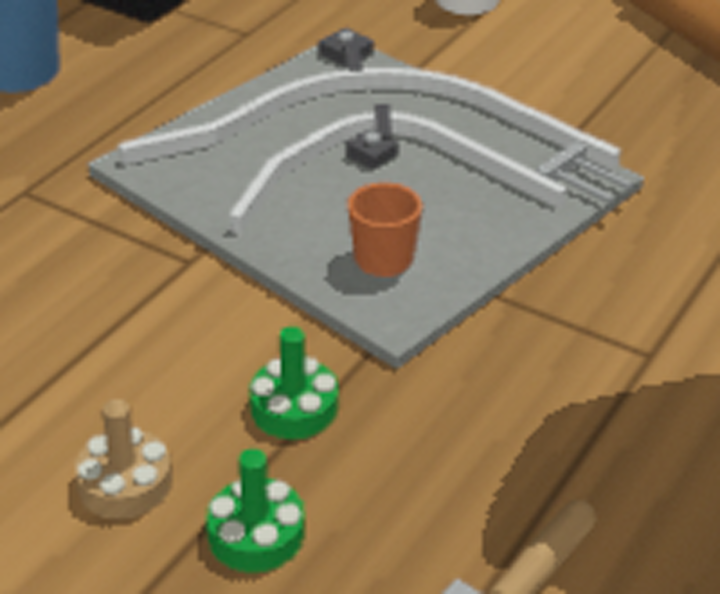

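The crops confirm it. The wooden carrier is at (643,130) in crop1 and (120,470) in crop2, and both look-alikes are green. The rail walls, the stop bar at crop1 (95,220) and the mouth on the right are all clear.

```bash
python3 - <<'E'
from h import *
B=np.array([[-150,-135],[170,-135],[170,145],[-150,145]],float)
W=(np.array([[375,-106],[686,-169],[738,104],[428,163]])+np.array([[372,-104],[683,-173],[735,105],[423,175]]))/2.
bc,wc=B.mean(0),W.mean(0);H=(B-bc).T@(W-wc);a=np.arctan2(H[0,1]-H[1,0],H[0,0]+H[1,1])
R=np.array([[np.cos(a),-np.sin(a)],[np.sin(a),np.cos(a)]]);t=wc-R@bc
print("yaw",a,"origin",t);np.savez("board.npz",a=a,t=t,R=R)
f=lambda p:np.round(R@np.array(p)+t,0)
print("mouth",f([90,110]),"corner",f([63.6,-63.6]),"bay",f([-80,-90]))
for n,p,s in(("scene",[652,90],(3.7,180,125)),("side",[117,408],(3.6,150,155))):
    print(n,"post",cast(n,[p[0]/s[0]+s[1],p[1]/s[0]+s[2]],60))
    im=cv2.imread(f"pics/{n}0.png");hsv=cv2.cvtColor(im,cv2.COLOR_BGR2HSV)
    v,u=np.nonzero((hsv[...,2]>200)&(hsv[...,1]<40));b=(cast(n,np.c_[u,v],27)-t)@R
    for nm,ax,lo,hi,c in(("in x",0,0,55,56),("out x",0,0,55,124),("in y",1,-70,-10,-56),("out y",1,-70,-10,-124)):
        o=1-ax;s=b[(b[:,o]>lo)&(b[:,o]<hi)&(abs(b[:,ax]-c)<16)]
        if len(s):print(n,nm,len(s),np.round(np.median(s[:,ax])-c,1))
s=manip.read_state();c=get_calibration("wrist");M=c["cam_to_world"];print(M[:3,3]-s["eef_pos"],np.round(M,2).tolist(),c["K"])
print(s["eef_pos"])
E
```

```text
yaw -0.19821282911621005 origin [544.21121197  -3.55792566]
mouth [654.  87.] corner [594. -78.] bay [448. -76.]
scene post [[511.57819861 335.74881485]]
scene in x 35 -3.9
scene out x 53 -4.2
scene in y 46 -4.6
scene out y 47 -4.5
side post [[509.04498644 335.98300026]]
side in x 24 -3.4
side out x 19 -3.8
side in y 16 -4.7
side out y 18 -4.5
[ 76.39572189  16.68022551 178.69725125] [[0.23, 0.94, 0.26, 203.77], [-0.97, 0.22, 0.06, -518.11], [-0.0, -0.27, 0.96, 383.64], [0.0, 0.0, 0.0, 1.0]] [[317.16042855   0.         253.77644638]
 [  0.         317.16042855 185.5799288 ]
 [  0.           0.           1.        ]]
[ 127.37154368 -534.79465209  204.94487737]
```

>>> arm_command([
  {"x": 0.02,"y": -0.011,"hand": -0.3},
  {"x": 0.04,"y": -0.022,"hand": -0.3},
  {"x": 0.043,"y": -0.023},
  {"x": 0.043,"y": -0.023},
  {"x": 0.043,"y": -0.023},
  {"x": 0.043,"y": -0.023},
  {"x": 0.043,"y": -0.023},
  {"x": 0.043,"y": -0.023},
  {"x": 0.043,"y": -0.023},
  {"x": 0.043,"y": -0.023},
], newtons=30)

```text
schema error: expected keys hand, x, y, z, yaw
```

>>> arm_command([
  {"x": 0.02,"y": -0.011,"z": 0,"yaw": 0,"hand": -0.3},
  {"x": 0.04,"y": -0.022,"z": 0,"yaw": 0,"hand": -0.3},
  {"x": 0.043,"y": -0.023,"z": 0,"yaw": 0,"hand": -0.3},
  {"x": 0.043,"y": -0.023,"z": 0,"yaw": 0,"hand": -0.3},
  {"x": 0.043,"y": -0.023,"z": 0,"yaw": 0,"hand": -0.3},
  {"x": 0.043,"y": -0.023,"z": 0,"yaw": 0,"hand": -0.3},
  {"x": 0.043,"y": -0.023,"z": 0,"yaw": 0,"hand": -0.3},
  {"x": 0,"y": 0,"z": 0,"yaw": 0.144,"hand": -0.3},
  {"x": 0,"y": 0,"z": 0,"yaw": 0.144,"hand": -0.3},
  {"x": 0,"y": 0,"z": 0,"yaw": 0.144,"hand": -0.3},
], newtons=30)

```text
clock: 1.1
eef_pos: [360.9, -326.9, 205.2]
eef_rot: [-3.141, 0.001, -0.203]
wrist_force: [0.9, -0.7, -1.1]
finger_gap: 32.9
finger_force: 0.0
```

>>> arm_command([
  {"x": 0.012,"y": -0.04,"z": 0,"yaw": 0,"hand": -0.3},
  {"x": 0.012,"y": -0.04,"z": 0,"yaw": 0,"hand": -0.3},
  {"x": 0.012,"y": -0.04,"z": 0,"yaw": 0,"hand": -0.3},
  {"x": 0.012,"y": -0.04,"z": 0,"yaw": 0,"hand": -0.3},
  {"x": 0.012,"y": -0.04,"z": 0,"yaw": 0,"hand": -0.3},
  {"x": 0.012,"y": -0.04,"z": 0,"yaw": 0,"hand": -0.3},
  {"x": 0.012,"y": -0.04,"z": 0,"yaw": 0,"hand": -0.3},
  {"x": 0.012,"y": -0.04,"z": 0,"yaw": 0,"hand": -0.3},
  {"x": 0.012,"y": -0.036,"z": 0,"yaw": 0,"hand": -0.3},
  {"x": 0,"y": 0,"z": 0,"yaw": 0,"hand": -0.3},
])

```text
clock: 2.1
eef_pos: [537.6, 3.7, 204.8]
eef_rot: [-3.141, 0.001, -0.195]
wrist_force: [-0.1, -0.4, -0.9]
finger_gap: 32.7
finger_force: 0.0
```

```bash
python3 - <<'E'
from h import *
print(manip.read_state()["eef_pos"]);c=get_calibration("wrist")
im=camera("wrist");cv2.imwrite("pics/w1.png",im[:,:,::-1]);np.savez("w1.npz",**c)
d=np.load("board.npz");R,t=d["R"],d["t"]
P=np.c_[np.array([[-150,-135],[170,-135],[170,145],[-150,145]])@R.T+t,[12]*4];print(proj("wrist",P,c).round())
E
```

```text
[537.62182078   3.6925761  204.81202647]
[[359. 272.]
 [388.  -1.]
 [120.  -2.]
 [146. 271.]]
```

View pics/w1.png

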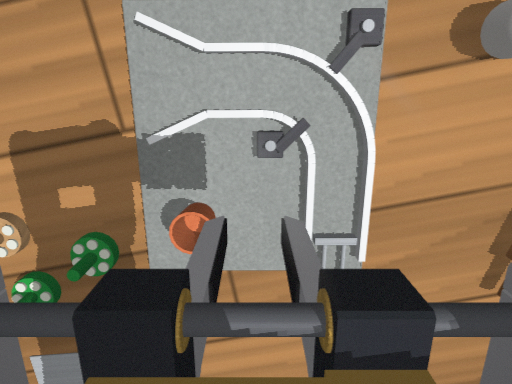

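The wrist view shows the whole rail: outer wall (205,47)→(372,150)→(362,260), inner wall (208,114)→(312,150)→(310,215). The stop bar is at (335,241) and the cup at (192,228). I'll fit the walls from this view.

```bash
python3 - <<'E'
from h import *
c=dict(np.load("w1.npz"));im=cv2.imread("pics/w1.png");hsv=cv2.cvtColor(im,cv2.COLOR_BGR2HSV)
M=(hsv[...,2]>215)&(hsv[...,1]<30)
d=np.load("board.npz");R,t=d["R"],d["t"]
def reg(u0,u1,v0,v1,ax):
    s=np.zeros_like(M);s[v0:v1,u0:u1]=M[v0:v1,u0:u1];v,u=np.nonzero(s)
    b=(cast("wrist",np.c_[u,v],27,c)-t)@R
    o=1-ax;p=np.polyfit(b[:,o],b[:,ax],1);lo,hi=b[:,o].min(),b[:,o].max()
    # width via quantiles of residual
    r=b[:,ax]-np.polyval(p,b[:,o]);print("ax",ax,"range",round(lo),round(hi),"slope",round(p[0],4),"mid",round(np.polyval(p,(lo+hi)/2),1),"w",np.round(np.ptp(r),1),len(r))
reg(212,258,105,125,0);reg(212,262,38,56,0);reg(302,320,165,212,1);reg(358,378,165,230,1)
# board edges along rows/cols by saturation
S=(hsv[...,1]<40).astype(int)
for v in(60,80,100): 
    r=np.nonzero(S[v,110:150])[0];print("L",v,110+r[0],((cast("wrist",[110+r[0]-.5,v],12,c)-t)@R).round(1), end=' ')
for v in(80,150,200):
    r=np.nonzero(S[v,340:400])[0];print("R",v,340+r[-1],((cast("wrist",[340+r[-1]+.5,v],12,c)-t)@R).round(1))
for u in(155,240,270):
    r=np.nonzero(S[255:285,u])[0];print("B",u,255+r[-1],((cast("wrist",[u,255+r[-1]+.5],12,c)-t)@R).round(1))
# stop bar
for u in (325,335,345): print("stop col",hsv[228:250,u,2].tolist())
print("stop front",((cast("wrist",[335,238],27,c)-t)@R).round(1))
E
```

```text
ax 0 range 1 51 slope -0.0044 mid 53.4 w 7.5 368
ax 0 range -3 48 slope -0.0044 mid 121.4 w 6.7 400
ax 1 range -60 -4 slope 0.0133 mid -61.9 w 7.9 316
ax 1 range -83 -4 slope 0.008 mid -129.8 w 7.8 432
L 60 128 [[109.4 143.1]] L 80 130 [[ 88.6 143.1]] L 100 133 [[ 67.1 141.8]] R 80 379 [[  89.7 -135.1]]
R 150 374 [[  11.4 -137.8]]
R 200 370 [[ -50.6 -139.5]]
B 155 284 [[-170.1  135.3]]
B 240 269 [[-147.2   22. ]]
B 270 269 [[-147.1  -17.4]]
stop col [152, 157, 164, 160, 157, 121, 90, 88, 88, 84, 168, 187, 190, 192, 191, 185, 189, 176, 188, 190, 186, 188]
stop col [155, 152, 153, 153, 152, 122, 90, 89, 88, 83, 170, 191, 193, 191, 187, 184, 190, 150, 153, 150, 154, 159]
stop col [157, 159, 161, 160, 165, 125, 87, 87, 86, 83, 176, 190, 193, 192, 189, 184, 188, 177, 188, 187, 183, 176]
stop front [[-94.8 -95.3]]
```

>>> arm_command([
  {"x": -0.0115,"y": -0.04,"z": 0,"yaw": 0,"hand": -0.3},
  {"x": -0.0115,"y": -0.04,"z": 0,"yaw": 0,"hand": -0.3},
  {"x": -0.0115,"y": -0.04,"z": 0,"yaw": 0,"hand": -0.3},
  {"x": -0.0115,"y": -0.04,"z": 0,"yaw": 0,"hand": -0.3},
  {"x": -0.0115,"y": -0.04,"z": 0,"yaw": 0,"hand": -0.3},
  {"x": -0.0115,"y": -0.04,"z": 0,"yaw": 0,"hand": -0.3},
  {"x": -0.0115,"y": -0.04,"z": 0.02,"yaw": 0,"hand": -0.3},
  {"x": -0.0115,"y": -0.04,"z": 0.03,"yaw": 0,"hand": -0.3},
  {"x": 0,"y": 0,"z": 0.025,"yaw": 0,"hand": -0.3},
  {"x": 0,"y": 0,"z": 0,"yaw": 0,"hand": -0.3},
])

```text
clock: 3.15
eef_pos: [508.0, 330.1, 127.6]
eef_rot: [3.137, 0.005, -0.198]
wrist_force: [0.1, 0.6, 1.0]
finger_gap: 32.7
finger_force: 0.0
```

```bash
python3 - <<'E'
from h import *
s=manip.read_state();print(s["eef_pos"],s["eef_rot"],s["joints"]);c=get_calibration("wrist")
im=camera("wrist");cv2.imwrite("pics/w2.png",im[:,:,::-1]);np.savez("w2.npz",**c)
print(proj("wrist",[[510,336,62],[510,336,0]],c))
E
```

```text
[508.04102645 330.0974021  127.59275019] [ 3.13723317  0.00472834 -0.19765114] [ 5.15840038e-01  4.96592296e-01  1.43424938e+00 -2.14863221e-04
  1.21717917e+00  2.28435225e+00]
[[244.0918202  197.06696713]
 [245.60073912 177.90557404]]
```

View pics/w2.png

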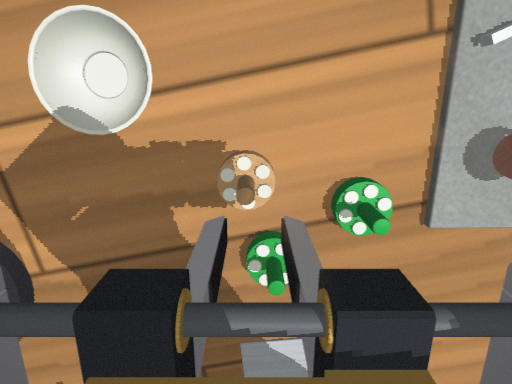

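The wrist view shows the wooden carrier, with its post top at (245,196) and base at (247,180). That matches the estimate (510,336). Both greens are clear of the fingers, so I'm descending.

>>> arm_command([
  {"x": 0.001,"y": -0.005,"z": 0,"yaw": 0,"hand": -0.3},
  {"x": 0,"y": 0,"z": 0.02,"yaw": 0,"hand": -0.3},
  {"x": 0,"y": 0,"z": 0.02,"yaw": 0,"hand": -0.3},
  {"x": 0,"y": 0,"z": 0.02,"yaw": 0,"hand": -0.3},
  {"x": 0,"y": 0,"z": 0.015,"yaw": 0,"hand": -0.3},
  {"x": 0,"y": 0,"z": 0,"yaw": 0,"hand": -0.3},
  {"x": 0,"y": 0,"z": 0,"yaw": 0,"hand": -0.3},
])

```text
clock: 3.9
eef_pos: [512.2, 335.9, 57.4]
eef_rot: [-3.141, -0.001, -0.199]
wrist_force: [-0.5, -0.3, 0.2]
finger_gap: 33.1
finger_force: 0.0
```

```bash
python3 - <<'E'
from h import *
s=manip.read_state();print(s["eef_pos"],s["eef_rot"][2]);c=get_calibration("wrist")
im=camera("wrist");cv2.imwrite("pics/w3.png",im[130:330,150:360,::-1].repeat(2,0).repeat(2,1))
p=s["eef_pos"];print(proj("wrist",[[p[0],p[1],62],[510,336,62]],c)-[150,130])
E
```

```text
[512.15272112 335.91770208  57.39604073] -0.19871830931551893
[[101.60965072 104.54636363]
 [102.19110145 107.83111947]]
```

View pics/w3.png

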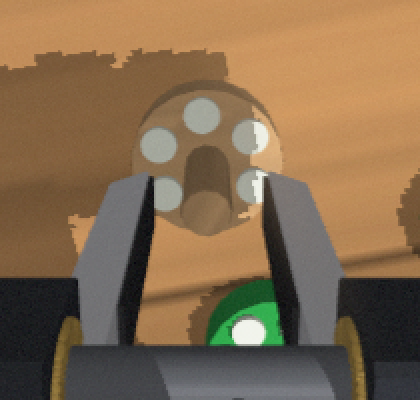

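The post's top, at (208,211) in the crop, is centred between the fingers. I'll go down and grip it.

>>> arm_command([
  {"x": 0,"y": 0,"z": 0.014,"yaw": 0,"hand": -0.3},
  {"x": 0,"y": 0,"z": 0.013,"yaw": 0,"hand": -0.3},
  {"x": 0,"y": 0,"z": 0,"yaw": 0,"hand": -0.3},
  {"x": 0,"y": 0,"z": 0,"yaw": 0,"hand": -0.6},
  {"x": 0,"y": 0,"z": 0,"yaw": 0,"hand": -1},
  {"x": 0,"y": 0,"z": 0,"yaw": 0,"hand": -1},
  {"x": 0,"y": 0,"z": 0,"yaw": 0,"hand": -1},
  {"x": 0,"y": 0,"z": 0,"yaw": 0,"hand": -1},
], newtons=30)

```text
clock: 4.75
eef_pos: [511.7, 336.1, 29.6]
eef_rot: [-3.141, -0.001, -0.198]
wrist_force: [-0.5, 0.3, 1.8]
finger_gap: 15.8
finger_force: 30.0
```

>>> arm_command([
  {"x": 0,"y": 0,"z": -0.025,"yaw": 0,"hand": -1},
  {"x": 0,"y": 0,"z": -0.03,"yaw": 0,"hand": -1},
  {"x": 0.015,"y": 0.0187,"z": 0,"yaw": 0,"hand": -1},
  {"x": 0.0275,"y": 0.03,"z": 0,"yaw": 0,"hand": -1},
  {"x": 0.03,"y": 0.035,"z": 0,"yaw": 0,"hand": -1},
  {"x": 0.03,"y": 0.035,"z": 0,"yaw": 0,"hand": -1},
  {"x": 0.03,"y": 0.035,"z": 0,"yaw": 0,"hand": -1},
  {"x": 0.028,"y": 0.035,"z": 0,"yaw": 0,"hand": -1},
  {"x": 0.025,"y": 0.03,"z": 0,"yaw": 0,"hand": -1},
  {"x": 0,"y": 0,"z": 0,"yaw": 0,"hand": -1},
])

```text
clock: 5.75
eef_pos: [651.6, 80.4, 83.7]
eef_rot: [3.141, -0.0, -0.203]
wrist_force: [0.2, 0.0, -2.4]
finger_gap: 15.4
finger_force: 30.0
```

>>> arm_command([
  {"x": 0,"y": 0,"z": 0,"yaw": 0,"hand": -1},
  {"x": 0,"y": 0,"z": 0,"yaw": 0,"hand": -1},
])

```text
clock: 5.95
eef_pos: [649.8, 85.9, 83.9]
eef_rot: [3.142, 0.001, -0.197]
wrist_force: [-0.2, 0.9, -3.1]
finger_gap: 15.7
finger_force: 30.0
```

```bash
python3 - <<'E'
from h import *
s=manip.read_state();print(s["eef_pos"],s["eef_rot"],s["wrist_force"]);c=get_calibration("wrist")
im=camera("wrist");cv2.imwrite("pics/w4.png",im[:,:,::-1]);np.savez("w4.npz",**c)
d=np.load("board.npz");print("board",(s["eef_pos"][:2]-d["t"])@d["R"])
E
```

```text
[649.75143666  85.87818894  83.93553612] [ 3.14155815e+00  8.05232769e-04 -1.97354614e-01] [-0.21699178  0.89083268 -3.13235122]
board [ 85.86222109 108.46767543]
```

View pics/w4.png

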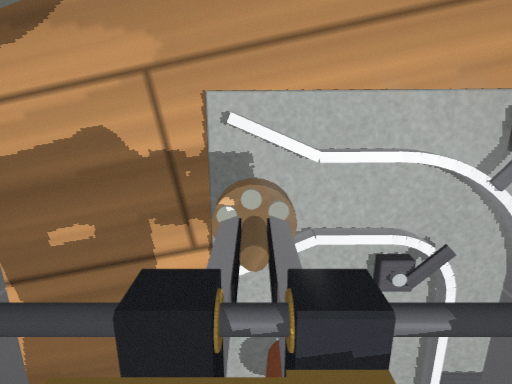

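The carrier hangs over the flare at (252,225). The outer wall's straight is on row 157 and the inner one's on row 240, both just to the right. I'll fit these near walls.

```bash
python3 - <<'E'
from h import *
c=dict(np.load("w4.npz"));im=cv2.imread("pics/w4.png");hsv=cv2.cvtColor(im,cv2.COLOR_BGR2HSV)
M=(hsv[...,2]>215)&(hsv[...,1]<30)
d=np.load("board.npz");R,t=d["R"],d["t"]
for r in((328,410,145,170,0),(322,380,228,252,0)):
    u0,u1,v0,v1,ax=r;s=np.zeros_like(M);s[v0:v1,u0:u1]=M[v0:v1,u0:u1];v,u=np.nonzero(s)
    b=(cast("wrist",np.c_[u,v],27,c)-t)@R;p=np.polyfit(b[:,1],b[:,0],1);print(b[:,1].min().round(),b[:,1].max().round(),p,np.polyval(p,[60,30,0]).round(1))
# puck rim width at top z=72: wooden extents
w=(hsv[...,1]>60)&(hsv[...,2]>50)
for v in (195,205,212): 
    x=np.nonzero(w[v,212:320])[0]+212;print(v,x[0],x[-1])
print(proj("wrist",np.c_[np.array([[85.9,108.5+28],[85.9,108.5-28],[85.9+28,108.5]])@R.T+t,[72]*3],c).round(1))
E
```

```text
-10.0 52.0 [-7.13829241e-03  1.21733324e+02] [121.3 121.5 121.7]
5.0 52.0 [-2.63123994e-02  5.44293549e+01] [52.9 53.6 54.4]
195 221 286
205 216 291
212 214 294
[[208.3 223.8]
 [295.  223.8]
 [251.7 181.9]]
```

>>> arm_command([
  {"x": 0.001,"y": 0,"z": 0.015,"yaw": 0,"hand": -1},
  {"x": 0,"y": 0,"z": 0.015,"yaw": 0,"hand": -1},
  {"x": 0,"y": 0,"z": 0.008,"yaw": 0,"hand": -1},
  {"x": 0,"y": 0,"z": 0.003,"yaw": 0,"hand": -1},
  {"x": 0,"y": 0,"z": 0,"yaw": 0,"hand": -1},
  {"x": 0,"y": 0,"z": 0,"yaw": 0,"hand": -1},
])

```text
clock: 6.6
eef_pos: [651.5, 84.8, 43.5]
eef_rot: [-3.141, -0.001, -0.198]
wrist_force: [0.3, 0.5, -2.0]
finger_gap: 15.3
finger_force: 30.0
```

>>> arm_command([
  {"x": 0,"y": 0,"z": 0.0008,"yaw": 0,"hand": -1},
  {"x": 0,"y": 0,"z": 0,"yaw": 0,"hand": -1},
  {"x": 0,"y": 0,"z": 0,"yaw": 0,"hand": -1},
])

```text
clock: 6.9
eef_pos: [651.4, 84.8, 42.6]
eef_rot: [-3.141, -0.0, -0.198]
wrist_force: [0.1, 0.0, -2.1]
finger_gap: 15.2
finger_force: 30.0
```

>>> arm_command([
  {"x": 0,"y": 0,"z": 0.0008,"yaw": 0,"hand": -1},
  {"x": 0,"y": 0,"z": 0,"yaw": 0,"hand": -1},
  {"x": 0,"y": 0,"z": 0,"yaw": 0,"hand": -1},
])

```text
clock: 7.2
eef_pos: [651.3, 84.8, 41.7]
eef_rot: [-3.142, -0.0, -0.198]
wrist_force: [0.5, 0.5, -2.3]
finger_gap: 15.4
finger_force: 30.0
```

>>> arm_command([
  {"x": 0,"y": 0,"z": 0.0005,"yaw": 0,"hand": -1},
  {"x": 0,"y": 0,"z": 0,"yaw": 0,"hand": -1},
  {"x": 0,"y": 0,"z": 0,"yaw": 0,"hand": -1},
])

```text
clock: 7.5
eef_pos: [651.4, 84.8, 41.6]
eef_rot: [-3.142, -0.0, -0.198]
wrist_force: [-3.6, -0.5, 4.9]
finger_gap: 15.7
finger_force: 30.0
```

>>> arm_command([
  {"x": -0.0005,"y": 0.006,"z": 0,"yaw": 0,"hand": -1},
  {"x": 0,"y": 0.008,"z": 0,"yaw": 0,"hand": -1},
  {"x": 0,"y": 0.008,"z": 0,"yaw": 0,"hand": -1},
  {"x": 0,"y": 0.008,"z": 0,"yaw": 0,"hand": -1},
  {"x": 0,"y": 0,"z": 0,"yaw": 0,"hand": -1},
], newtons=20)

```text
clock: 8.0
eef_pos: [645.0, 53.8, 41.5]
eef_rot: [3.141, -0.001, -0.199]
wrist_force: [-1.1, -3.0, 5.2]
finger_gap: 15.5
finger_force: 20.0
```

>>> arm_command([
  {"x": 0,"y": 0.005,"z": 0,"yaw": 0,"hand": -1},
  {"x": 0,"y": 0.005,"z": 0,"yaw": 0,"hand": -1},
  {"x": 0,"y": 0,"z": 0,"yaw": 0,"hand": -1},
])

```text
clock: 8.3
eef_pos: [643.1, 44.5, 41.5]
eef_rot: [-3.142, -0.001, -0.199]
wrist_force: [-0.5, -0.6, 5.9]
finger_gap: 15.5
finger_force: 20.0
```

>>> arm_command([
  {"x": 0,"y": 0.004,"z": 0,"yaw": 0,"hand": -1},
  {"x": 0,"y": 0.004,"z": 0,"yaw": 0,"hand": -1},
  {"x": 0,"y": 0,"z": 0,"yaw": 0,"hand": -1},
])

```text
clock: 8.6
eef_pos: [641.6, 36.9, 41.6]
eef_rot: [-3.141, -0.001, -0.199]
wrist_force: [-0.2, -1.2, 5.3]
finger_gap: 15.4
finger_force: 20.0
```

>>> arm_command([
  {"x": 0,"y": 0.004,"z": 0,"yaw": 0,"hand": -1},
  {"x": 0,"y": 0.004,"z": 0,"yaw": 0,"hand": -1},
  {"x": 0,"y": 0,"z": 0,"yaw": 0,"hand": -1},
])

```text
clock: 8.9
eef_pos: [640.0, 29.0, 41.5]
eef_rot: [-3.141, -0.001, -0.199]
wrist_force: [0.6, -0.2, 5.3]
finger_gap: 15.1
finger_force: 20.0
```

>>> arm_command([
  {"x": 0,"y": 0.005,"z": 0,"yaw": 0,"hand": -1},
  {"x": 0,"y": 0.005,"z": 0,"yaw": 0,"hand": -1},
  {"x": 0,"y": 0.005,"z": 0,"yaw": 0,"hand": -1},
  {"x": 0,"y": 0,"z": 0,"yaw": 0,"hand": -1},
])

```text
clock: 9.3
eef_pos: [637.0, 14.1, 41.6]
eef_rot: [3.142, -0.001, -0.199]
wrist_force: [-0.1, -2.0, 5.7]
finger_gap: 15.4
finger_force: 20.0
```

>>> arm_command([
  {"x": 0.001,"y": 0,"z": 0,"yaw": 0,"hand": -1},
  {"x": 0,"y": 0,"z": 0,"yaw": 0,"hand": -1},
])

```text
clock: 9.5
eef_pos: [637.5, 14.1, 41.6]
eef_rot: [3.141, 0.0, -0.199]
wrist_force: [-3.5, -0.3, 8.8]
finger_gap: 15.6
finger_force: 20.0
```

>>> arm_command([
  {"x": 0.0006,"y": 0,"z": 0,"yaw": 0,"hand": -1},
  {"x": 0,"y": 0,"z": 0,"yaw": 0,"hand": -1},
])

```text
clock: 9.7
eef_pos: [638.0, 14.0, 41.6]
eef_rot: [3.141, 0.001, -0.199]
wrist_force: [-5.0, 0.2, 9.3]
finger_gap: 15.4
finger_force: 20.0
```

>>> arm_command([
  {"x": 0.0006,"y": 0,"z": -0.0002,"yaw": 0,"hand": -1},
  {"x": 0,"y": 0,"z": 0,"yaw": 0,"hand": -1},
])

```text
clock: 9.9
eef_pos: [638.5, 14.0, 41.6]
eef_rot: [3.141, 0.001, -0.199]
wrist_force: [-4.4, 0.8, 6.7]
finger_gap: 15.4
finger_force: 20.0
```

>>> arm_command([
  {"x": -0.0015,"y": 0,"z": 0,"yaw": 0,"hand": -1},
  {"x": 0,"y": 0,"z": 0,"yaw": 0,"hand": -1},
])

```text
clock: 10.1
eef_pos: [637.6, 14.2, 41.6]
eef_rot: [3.141, -0.001, -0.199]
wrist_force: [1.4, -3.6, 4.1]
finger_gap: 15.2
finger_force: 20.0
```

>>> arm_command([
  {"x": -0.0015,"y": 0,"z": 0,"yaw": 0,"hand": -1},
  {"x": 0,"y": 0,"z": 0,"yaw": 0,"hand": -1},
])

```text
clock: 10.3
eef_pos: [636.3, 15.0, 41.6]
eef_rot: [3.141, -0.001, -0.198]
wrist_force: [3.1, -3.3, 4.6]
finger_gap: 15.8
finger_force: 20.0
```

>>> arm_command([
  {"x": -0.001,"y": 0,"z": 0,"yaw": 0,"hand": -1},
  {"x": 0,"y": 0,"z": 0,"yaw": 0,"hand": -1},
])

```text
clock: 10.5
eef_pos: [636.0, 15.2, 41.8]
eef_rot: [3.142, -0.003, -0.198]
wrist_force: [7.3, -3.8, 2.5]
finger_gap: 16.0
finger_force: 20.0
```

>>> arm_command([
  {"x": 0.0022,"y": 0.001,"z": 0,"yaw": 0,"hand": -1},
  {"x": 0,"y": 0.006,"z": 0,"yaw": 0,"hand": -1},
  {"x": 0,"y": 0.006,"z": 0,"yaw": 0,"hand": -1},
  {"x": 0,"y": 0,"z": 0,"yaw": 0,"hand": -1},
])

```text
clock: 10.9
eef_pos: [634.5, 2.5, 41.6]
eef_rot: [-3.141, 0.0, -0.198]
wrist_force: [-1.5, -1.0, 6.9]
finger_gap: 15.3
finger_force: 20.0
```

>>> arm_command([
  {"x": 0,"y": 0.005,"z": 0,"yaw": 0,"hand": -1},
  {"x": 0,"y": 0.005,"z": 0,"yaw": 0,"hand": -1},
  {"x": 0,"y": 0.005,"z": 0,"yaw": 0,"hand": -1},
  {"x": 0,"y": 0,"z": 0,"yaw": 0,"hand": -1},
])

```text
clock: 11.3
eef_pos: [631.6, -12.1, 41.5]
eef_rot: [-3.141, 0.0, -0.198]
wrist_force: [-0.1, 0.3, 7.7]
finger_gap: 15.7
finger_force: 20.0
```

>>> arm_command([
  {"x": 0,"y": 0.005,"z": 0,"yaw": 0,"hand": -1},
  {"x": 0,"y": 0.005,"z": 0,"yaw": 0,"hand": -1},
  {"x": 0,"y": 0.003,"z": 0,"yaw": 0,"hand": -1},
  {"x": 0,"y": 0,"z": 0,"yaw": 0,"hand": -1},
])

```text
clock: 11.7
eef_pos: [629.1, -24.6, 41.5]
eef_rot: [-3.141, 0.0, -0.198]
wrist_force: [0.5, 1.1, 5.8]
finger_gap: 15.6
finger_force: 20.0
```

>>> arm_command([
  {"x": -0.0003,"y": 0.0044,"z": 0,"yaw": 0,"hand": -1},
  {"x": 0,"y": 0.0044,"z": 0,"yaw": 0,"hand": -1},
  {"x": -0.0004,"y": 0.0039,"z": 0,"yaw": 0,"hand": -1},
  {"x": -0.0006,"y": 0.0039,"z": 0,"yaw": 0,"hand": -1},
  {"x": 0,"y": 0,"z": 0,"yaw": 0,"hand": -1},
])

```text
clock: 12.2
eef_pos: [624.6, -40.7, 41.6]
eef_rot: [-3.141, 0.0, -0.198]
wrist_force: [0.6, 0.8, 7.1]
finger_gap: 15.4
finger_force: 20.0
```

>>> arm_command([
  {"x": -0.0008,"y": 0.0039,"z": 0,"yaw": 0,"hand": -1},
  {"x": -0.0009,"y": 0.0038,"z": 0,"yaw": 0,"hand": -1},
  {"x": 0,"y": 0,"z": 0,"yaw": 0,"hand": -1},
])

```text
clock: 12.5
eef_pos: [621.3, -47.9, 41.5]
eef_rot: [-3.141, 0.0, -0.198]
wrist_force: [1.1, 1.2, 6.6]
finger_gap: 15.8
finger_force: 20.0
```

>>> arm_command([
  {"x": -0.0011,"y": 0.0038,"z": 0,"yaw": 0,"hand": -1},
  {"x": -0.0013,"y": 0.0037,"z": 0,"yaw": 0,"hand": -1},
  {"x": -0.0014,"y": 0.0037,"z": 0,"yaw": 0,"hand": -1},
  {"x": -0.0016,"y": 0.0036,"z": 0,"yaw": 0,"hand": -1},
  {"x": 0,"y": 0,"z": 0,"yaw": 0,"hand": -1},
])

```text
clock: 13.0
eef_pos: [613.1, -61.4, 41.5]
eef_rot: [-3.141, -0.0, -0.198]
wrist_force: [0.4, 0.8, 6.8]
finger_gap: 15.6
finger_force: 20.0
```

>>> arm_command([
  {"x": -0.0017,"y": 0.0035,"z": 0,"yaw": 0,"hand": -1},
  {"x": -0.0019,"y": 0.0035,"z": 0,"yaw": 0,"hand": -1},
  {"x": 0,"y": 0,"z": 0,"yaw": 0,"hand": -1},
])

```text
clock: 13.3
eef_pos: [608.2, -67.6, 41.6]
eef_rot: [-3.141, -0.0, -0.198]
wrist_force: [0.1, 0.1, 6.4]
finger_gap: 15.6
finger_force: 20.0
```

>>> arm_command([
  {"x": -0.002,"y": 0.0034,"z": 0,"yaw": 0,"hand": -1},
  {"x": -0.0022,"y": 0.0032,"z": 0,"yaw": 0,"hand": -1},
  {"x": -0.0023,"y": 0.0032,"z": 0,"yaw": 0,"hand": -1},
  {"x": -0.0025,"y": 0.003,"z": 0,"yaw": 0,"hand": -1},
  {"x": 0,"y": 0,"z": 0,"yaw": 0,"hand": -1},
])

```text
clock: 13.8
eef_pos: [596.9, -78.4, 41.5]
eef_rot: [-3.141, -0.0, -0.198]
wrist_force: [0.6, 0.4, 6.3]
finger_gap: 15.6
finger_force: 20.0
```

>>> arm_command([
  {"x": -0.0026,"y": 0.0029,"z": 0,"yaw": 0,"hand": -1},
  {"x": -0.0027,"y": 0.0029,"z": 0,"yaw": 0,"hand": -1},
  {"x": 0,"y": 0,"z": 0,"yaw": 0,"hand": -1},
])

```text
clock: 14.1
eef_pos: [590.6, -83.0, 41.6]
eef_rot: [-3.141, -0.0, -0.198]
wrist_force: [1.0, 0.0, 7.2]
finger_gap: 15.4
finger_force: 20.0
```

>>> arm_command([
  {"x": -0.0029,"y": 0.0027,"z": 0,"yaw": 0,"hand": -1},
  {"x": -0.0029,"y": 0.0026,"z": 0,"yaw": 0,"hand": -1},
  {"x": -0.003,"y": 0.0025,"z": 0,"yaw": 0,"hand": -1},
  {"x": -0.0032,"y": 0.0023,"z": 0,"yaw": 0,"hand": -1},
  {"x": 0,"y": 0,"z": 0,"yaw": 0,"hand": -1},
])

```text
clock: 14.6
eef_pos: [576.8, -90.6, 41.5]
eef_rot: [-3.141, -0.0, -0.198]
wrist_force: [-0.1, 0.2, 7.8]
finger_gap: 15.7
finger_force: 20.0
```

>>> arm_command([
  {"x": -0.0032,"y": 0.0022,"z": 0,"yaw": 0,"hand": -1},
  {"x": -0.0034,"y": 0.002,"z": 0,"yaw": 0,"hand": -1},
  {"x": 0,"y": 0,"z": 0,"yaw": 0,"hand": -1},
])

```text
clock: 14.9
eef_pos: [569.5, -93.4, 41.5]
eef_rot: [-3.141, -0.0, -0.198]
wrist_force: [0.2, -0.3, 6.8]
finger_gap: 16.0
finger_force: 20.0
```

>>> arm_command([
  {"x": -0.0034,"y": 0.0019,"z": 0,"yaw": 0,"hand": -1},
  {"x": -0.0036,"y": 0.0017,"z": 0,"yaw": 0,"hand": -1},
  {"x": -0.0036,"y": 0.0016,"z": 0,"yaw": 0,"hand": -1},
  {"x": -0.0036,"y": 0.0014,"z": 0,"yaw": 0,"hand": -1},
  {"x": 0,"y": 0,"z": 0,"yaw": 0,"hand": -1},
])

```text
clock: 15.4
eef_pos: [554.2, -97.1, 41.5]
eef_rot: [-3.141, -0.0, -0.198]
wrist_force: [0.1, 0.3, 7.0]
finger_gap: 15.4
finger_force: 20.0
```

>>> arm_command([
  {"x": -0.0038,"y": 0.0012,"z": 0,"yaw": 0,"hand": -1},
  {"x": -0.0038,"y": 0.0011,"z": 0,"yaw": 0,"hand": -1},
  {"x": 0,"y": 0,"z": 0,"yaw": 0,"hand": -1},
])

```text
clock: 15.7
eef_pos: [546.3, -97.9, 41.5]
eef_rot: [-3.141, -0.0, -0.198]
wrist_force: [0.8, -0.5, 7.6]
finger_gap: 15.6
finger_force: 20.0
```

>>> arm_command([
  {"x": -0.0038,"y": 0.0009,"z": 0,"yaw": 0,"hand": -1},
  {"x": -0.0039,"y": 0.0008,"z": 0,"yaw": 0,"hand": -1},
  {"x": -0.0039,"y": 0.0006,"z": 0,"yaw": 0,"hand": -1},
  {"x": 0,"y": 0,"z": 0,"yaw": 0,"hand": -1},
])

```text
clock: 16.1
eef_pos: [534.4, -97.9, 41.5]
eef_rot: [-3.141, -0.0, -0.198]
wrist_force: [0.8, -0.1, 7.0]
finger_gap: 15.5
finger_force: 20.0
```

>>> arm_command([
  {"x": -0.0039,"y": 0.0004,"z": 0,"yaw": 0,"hand": -1},
  {"x": -0.0039,"y": 0.0003,"z": 0,"yaw": 0,"hand": -1},
  {"x": -0.0039,"y": 0.0001,"z": 0,"yaw": 0,"hand": -1},
  {"x": 0,"y": 0,"z": 0,"yaw": 0,"hand": -1},
])

```text
clock: 16.5
eef_pos: [522.7, -96.4, 41.5]
eef_rot: [-3.141, -0.0, -0.198]
wrist_force: [-0.5, 0.6, 8.5]
finger_gap: 15.7
finger_force: 20.0
```

>>> arm_command([
  {"x": -0.005,"y": 0,"z": 0,"yaw": 0,"hand": -1},
  {"x": -0.005,"y": 0,"z": 0,"yaw": 0,"hand": -1},
  {"x": -0.005,"y": 0.0001,"z": 0,"yaw": 0,"hand": -1},
  {"x": 0,"y": 0,"z": 0,"yaw": 0,"hand": -1},
])

```text
clock: 16.9
eef_pos: [507.8, -93.5, 41.5]
eef_rot: [-3.141, -0.0, -0.198]
wrist_force: [0.1, 1.0, 7.6]
finger_gap: 15.1
finger_force: 20.0
```

>>> arm_command([
  {"x": -0.005,"y": 0,"z": 0,"yaw": 0,"hand": -1},
  {"x": -0.005,"y": 0,"z": 0,"yaw": 0,"hand": -1},
  {"x": -0.005,"y": 0.0001,"z": 0,"yaw": 0,"hand": -1},
  {"x": 0,"y": 0,"z": 0,"yaw": 0,"hand": -1},
])

```text
clock: 17.3
eef_pos: [493.1, -90.6, 41.5]
eef_rot: [-3.141, -0.0, -0.198]
wrist_force: [-0.2, 0.1, 8.3]
finger_gap: 15.4
finger_force: 20.0
```

>>> arm_command([
  {"x": -0.005,"y": 0,"z": 0,"yaw": 0,"hand": -1},
  {"x": -0.005,"y": 0,"z": 0,"yaw": 0,"hand": -1},
  {"x": -0.005,"y": 0.0001,"z": 0,"yaw": 0,"hand": -1},
  {"x": 0,"y": 0,"z": 0,"yaw": 0,"hand": -1},
])

```text
clock: 17.7
eef_pos: [478.3, -87.8, 41.5]
eef_rot: [-3.141, -0.0, -0.198]
wrist_force: [-0.3, -0.0, 9.1]
finger_gap: 15.8
finger_force: 20.0
```

>>> arm_command([
  {"x": -0.005,"y": 0,"z": -0.0002,"yaw": 0,"hand": -1},
  {"x": -0.005,"y": 0,"z": 0,"yaw": 0,"hand": -1},
  {"x": -0.005,"y": 0.0001,"z": 0,"yaw": 0,"hand": -1},
  {"x": 0,"y": 0,"z": 0,"yaw": 0,"hand": -1},
])

```text
clock: 18.1
eef_pos: [463.1, -84.9, 41.5]
eef_rot: [-3.142, 0.001, -0.198]
wrist_force: [-1.6, -0.7, 8.0]
finger_gap: 15.6
finger_force: 20.0
```

>>> arm_command([
  {"x": -0.003,"y": 0,"z": 0,"yaw": 0,"hand": -1},
  {"x": -0.003,"y": 0.0001,"z": 0,"yaw": 0,"hand": -1},
  {"x": 0,"y": 0,"z": 0,"yaw": 0,"hand": -1},
])

```text
clock: 18.4
eef_pos: [458.0, -83.9, 41.6]
eef_rot: [-3.141, -0.001, -0.198]
wrist_force: [4.2, -0.9, 3.1]
finger_gap: 15.7
finger_force: 20.0
```

>>> arm_command([
  {"x": -0.002,"y": 0,"z": 0,"yaw": 0,"hand": -1},
  {"x": -0.002,"y": 0,"z": 0,"yaw": 0,"hand": -1},
  {"x": 0,"y": 0,"z": 0,"yaw": 0,"hand": -1},
])

```text
clock: 18.7
eef_pos: [454.2, -83.2, 41.6]
eef_rot: [-3.142, -0.001, -0.198]
wrist_force: [4.4, 0.5, 3.7]
finger_gap: 15.6
finger_force: 20.0
```

>>> arm_command([
  {"x": -0.002,"y": 0,"z": 0,"yaw": 0,"hand": -1},
  {"x": -0.002,"y": 0,"z": 0,"yaw": 0,"hand": -1},
  {"x": -0.002,"y": 0,"z": 0,"yaw": 0,"hand": -1},
  {"x": 0,"y": 0,"z": 0,"yaw": 0,"hand": -1},
])

```text
clock: 19.1
eef_pos: [448.4, -82.0, 41.6]
eef_rot: [-3.142, -0.001, -0.198]
wrist_force: [5.5, -1.1, 2.6]
finger_gap: 15.1
finger_force: 20.0
```

>>> arm_command([
  {"x": -0.001,"y": 0,"z": 0,"yaw": 0,"hand": -1},
  {"x": 0,"y": 0,"z": 0,"yaw": 0,"hand": -1},
])

```text
clock: 19.3
eef_pos: [447.5, -81.8, 41.6]
eef_rot: [-3.142, -0.001, -0.198]
wrist_force: [5.7, -1.1, 3.4]
finger_gap: 15.5
finger_force: 20.0
```

>>> arm_command([
  {"x": -0.001,"y": 0,"z": 0,"yaw": 0,"hand": -1},
  {"x": 0,"y": 0,"z": 0,"yaw": 0,"hand": -1},
])

```text
clock: 19.5
eef_pos: [446.5, -81.7, 41.6]
eef_rot: [3.142, -0.001, -0.198]
wrist_force: [4.3, -1.2, 2.8]
finger_gap: 15.7
finger_force: 20.0
```

Board x is about -80.4, and the bar should come up solid within about 2 mm, so I'm switching to small steps.

>>> arm_command([
  {"x": -0.0008,"y": 0,"z": 0,"yaw": 0,"hand": -1},
  {"x": 0,"y": 0,"z": 0,"yaw": 0,"hand": -1},
])

```text
clock: 19.7
eef_pos: [446.1, -81.6, 41.7]
eef_rot: [3.142, -0.002, -0.198]
wrist_force: [7.5, -1.9, 2.0]
finger_gap: 15.5
finger_force: 20.0
```

>>> arm_command([
  {"x": -0.0008,"y": 0,"z": 0,"yaw": 0,"hand": -1},
  {"x": 0,"y": 0,"z": 0,"yaw": 0,"hand": -1},
])

```text
clock: 19.9
eef_pos: [445.7, -81.5, 41.9]
eef_rot: [-3.142, -0.003, -0.198]
wrist_force: [8.9, -1.4, 1.8]
finger_gap: 15.7
finger_force: 20.0
```

>>> arm_command([
  {"x": -0.0006,"y": 0,"z": 0.0002,"yaw": 0,"hand": -1},
  {"x": 0,"y": 0,"z": 0,"yaw": 0,"hand": -1},
])

```text
clock: 20.1
eef_pos: [445.5, -81.5, 41.9]
eef_rot: [3.142, -0.004, -0.198]
wrist_force: [9.7, -1.7, 4.3]
finger_gap: 15.6
finger_force: 20.0
```

```bash
python3 - <<'E'
from h import *
s=manip.read_state();print(s["eef_pos"],s["wrist_force"],s["eef_rot"])
im=cv2.imread("pics/scene0.png");n=camera("scene")[:,:,::-1]
a=[cv2.resize(i[150:240,170:270],(390,351),interpolation=2) for i in(im,n)]
n2=camera("side")[:,:,::-1];b=[cv2.resize(i[165:235,260:350],(390,240),interpolation=2) for i in(cv2.imread("pics/side0.png"),n2)]
cv2.imwrite("pics/end.png",np.vstack([np.hstack(a),np.hstack(b)]))
E
```

```text
[445.49708954 -81.4719371   41.91975761] [ 9.6712141  -1.69403422  4.28830576] [ 3.14157452 -0.00393423 -0.19837754]
```

View pics/end.png

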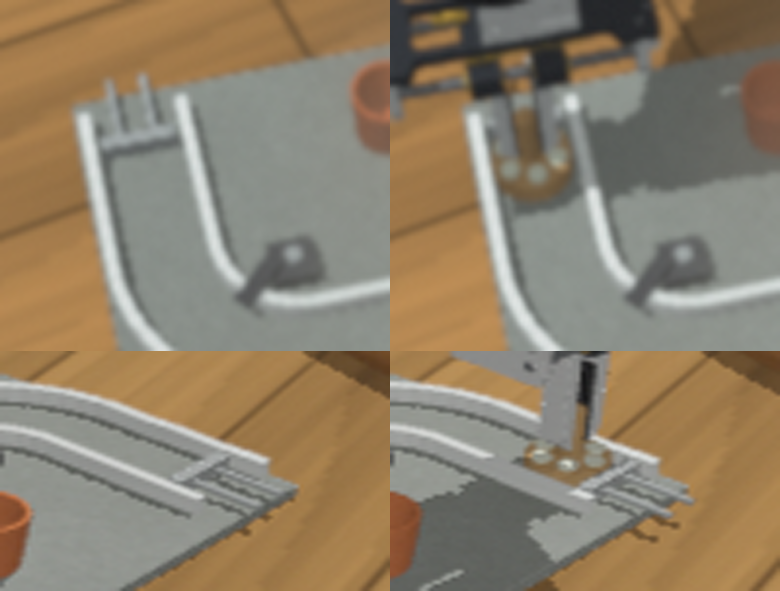

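The side view shows the bar's rods pushed well back, with the carrier against the bar. The force has climbed from 4 N to about 10 N with almost no travel, so it looks solid. I'll confirm with one firmer nudge.

>>> arm_command([
  {"x": 0,"y": 0,"z": 0,"yaw": 0,"hand": -1},
  {"x": -0.0005,"y": 0,"z": 0,"yaw": 0,"hand": -1},
  {"x": 0,"y": 0,"z": 0,"yaw": 0,"hand": -1},
], newtons=35)

```text
clock: 20.5
eef_pos: [445.3, -81.4, 42.0]
eef_rot: [3.142, -0.005, -0.198]
wrist_force: [12.0, -2.2, 2.7]
finger_gap: 15.4
finger_force: 35.0
```

>>> arm_command([
  {"x": 0.0012,"y": 0,"z": 0,"yaw": 0,"hand": -1},
  {"x": 0,"y": 0,"z": 0,"yaw": 0,"hand": -1},
])

```text
clock: 20.7
eef_pos: [445.8, -81.5, 41.7]
eef_rot: [3.142, -0.003, -0.198]
wrist_force: [7.4, -0.8, 5.1]
finger_gap: 15.3
finger_force: 35.0
```

>>> arm_command([
  {"x": 0,"y": 0,"z": 0,"yaw": 0,"hand": -0.7},
  {"x": 0,"y": 0,"z": 0,"yaw": 0,"hand": -0.5},
  {"x": 0,"y": 0,"z": 0,"yaw": 0,"hand": -0.5},
  {"x": 0,"y": 0,"z": 0,"yaw": 0,"hand": -0.5},
], newtons=5)

```text
clock: 21.1
eef_pos: [444.2, -81.2, 40.8]
eef_rot: [-3.141, 0.002, -0.198]
wrist_force: [0.1, 0.2, -0.2]
finger_gap: 23.5
finger_force: 0.0
```

>>> arm_command([
  {"x": 0,"y": 0,"z": -0.01,"yaw": 0,"hand": -0.5},
  {"x": 0,"y": 0,"z": -0.02,"yaw": 0,"hand": -0.5},
  {"x": 0,"y": 0,"z": -0.03,"yaw": 0,"hand": -0.5},
  {"x": 0,"y": 0,"z": -0.04,"yaw": 0,"hand": -0.5},
  {"x": 0,"y": 0,"z": -0.03,"yaw": 0,"hand": -0.5},
  {"x": 0,"y": 0,"z": 0,"yaw": 0,"hand": -0.5},
  {"x": 0,"y": 0,"z": 0,"yaw": 0,"hand": -0.5},
])

```text
clock: 21.8
eef_pos: [444.8, -81.3, 171.7]
eef_rot: [3.142, -0.001, -0.198]
wrist_force: [-0.5, -0.0, -0.2]
finger_gap: 23.5
finger_force: 0.0
```

```bash
python3 - <<'E'
from h import *
s=manip.read_state();print(s["eef_pos"],s["wrist_force"]);c=get_calibration("wrist")
im=camera("wrist");cv2.imwrite("pics/w9.png",im[:,:,::-1]);np.savez("w9.npz",**c)
c1=dict(np.load("w1.npz"));d=np.load("board.npz");R,t=d["R"],d["t"]
print((cast("wrist",[335,237],27,c1)-t)@R)
E
```

```text
[444.8320121  -81.30698604 171.73267978] [-0.52371971 -0.00908558 -0.15337649]
[[-93.44507894 -95.19042885]]
```

View pics/w9.png

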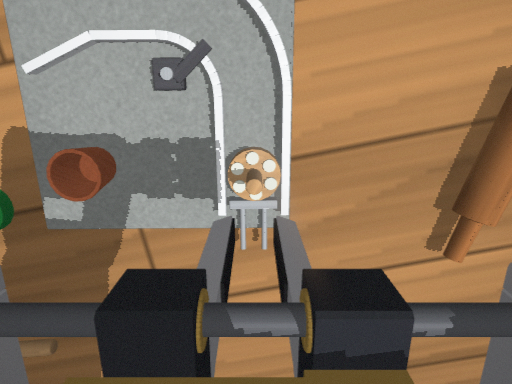

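The carrier stands upright in the bay at (254,175), touching the stop bar at (254,204), and the gripper is clear. I'll check the bar's travel.

```bash
python3 - <<'E'
from h import *
d=np.load("board.npz");R,t=d["R"],d["t"]
for n,cols,v0,v1 in(("w1",(328,335,345),228,250),("w9",(238,245,262,270),194,216)):
    c=dict(np.load(n+".npz"));h=cv2.cvtColor(cv2.imread(f"pics/{n}.png"),cv2.COLOR_BGR2HSV)
    for u in cols:print(n,u,h[v0:v1,u,2].tolist())
c1=dict(np.load("w1.npz"));c9=dict(np.load("w9.npz"))
f=lambda c,u,v:((cast("wrist",[u,v],27,c)-t)@R)[0].round(1)
g=lambda v:[f(c9,253,x) for x in v]
print("bar w1 238,244.5",f(c1,335,238),f(c1,335,244.5));print("w9 rows 200,202,204,206,208",g((200,202,204,206,208)))
for n,c,(u0,u1,v0,v1) in(("w1",c1,(355,372,240,275)),("w9",c9,(278,292,195,225))):
    h=cv2.cvtColor(cv2.imread(f"pics/{n}.png"),cv2.COLOR_BGR2HSV);m=(h[v0:v1,u0:u1,2]>215)&(h[v0:v1,u0:u1,1]<30);v,u=np.nonzero(m);k=v.max();print(n,"outer wall end",k+v0,f(c,u[v==k].mean()+u0,k+v0+.5))
E
```

```text
w1 328 [150, 151, 155, 156, 153, 100, 88, 88, 87, 84, 166, 187, 191, 191, 189, 184, 185, 152, 159, 157, 152, 150]
w1 335 [155, 152, 153, 153, 152, 122, 90, 89, 88, 83, 170, 191, 193, 191, 187, 184, 190, 150, 153, 150, 154, 159]
w1 345 [157, 159, 161, 160, 165, 125, 87, 87, 86, 83, 176, 190, 193, 192, 189, 184, 188, 177, 188, 187, 183, 176]
w9 238 [206, 181, 157, 94, 92, 93, 115, 182, 186, 192, 194, 193, 185, 188, 187, 108, 97, 98, 99, 102, 103, 102]
w9 245 [204, 209, 213, 211, 213, 123, 118, 185, 189, 194, 192, 190, 188, 184, 186, 150, 145, 144, 144, 155, 154, 139]
w9 262 [218, 219, 214, 210, 215, 170, 136, 188, 189, 192, 193, 192, 188, 188, 178, 137, 134, 131, 132, 133, 134, 134]
w9 270 [208, 185, 138, 107, 103, 102, 151, 186, 189, 192, 193, 190, 187, 183, 173, 162, 162, 163, 167, 165, 168, 163]
bar w1 238,244.5 [-94.8 -95.3] [-103.5  -95.9]
w9 rows 200,202,204,206,208 [array([-109.4,  -96.4]), array([-111.6,  -96.4]), array([-113.9,  -96.4]), array([-116.2,  -96.4]), array([-118.4,  -96.4])]
w1 outer wall end 261 [-126.6 -130.1]
w9 outer wall end 214 [-125.9 -130.1]
```

The bar's front edge went from -94.5 to -110 mm, about 15 mm of travel, so it is fully back. The fingers are clear and nothing else was touched.

```bash
python3 -c "
from cell import manip
print(manip.sign_off())"
```

```text
the job is handed in; nothing more can be done
None
```

The job is handed in: the carrier stands in the bay, the stop bar is fully back (about 15 mm by camera), and the gripper has let go and is clear; sideways force peaked at about 12 N in my readings, it tipped up a few tenths of a mm at the stop, and no verdict was returned.

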